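Hang wet slide carriers in the drying stand and set its air

ROBOT

A 6-joint arm with a two-finger parallel gripper is mounted at the origin on the work surface; the furniture and walls round the work are solid. World frame = base frame: x ahead of the robot, y to its left, z up, the work surface at z = 0. Lengths are in mm, angles in degrees, forces in N, time in s.
With the tool pointing down it reaches from about 375 to 825 mm from the base axis. Payload 5.5 kg.
Tool frame: the origin (TCP) lies midway between the tips of the shut fingers; the grasp point (between the pads) lies 19 mm behind it; z points along the fingers, y is the direction in which the jaws open and shut (so a half turn about z gives the same grasp; the last joint's range is limited). The gripper opens to 85 mm and grips with 20 to 120 N. Pads are 22 mm wide; open, the fingers measure 114 mm over their backs; the gripper's body (76 mm by 85 mm) begins 54 mm behind the grasp point. The pads swing forward as they close: fully open they stand 13 mm farther back than shut.
Start: joints at [-63.426, 17.962, -2.699, 69.339, 0, 90], TCP at [268.406, -536.612, 209.299] pointing down, gripper open.
Joint ranges: [-152.73, 152.73], [-39.44, 99.34], [-58.76, 71.6], [-118.89, 123.64], [-81.53, 83.1], [-180, 180]. Speed limits (degrees/s): [136.94, 136.94, 172.46, 180, 180, 180].

INTERFACE

Orientations are given as [roll, pitch, yaw] about the fixed x, y, z axes, in that order (R = Rz(yaw) Ry(pitch) Rx(roll)).
In Python, from plant import manip, camera, order gives the robot as it stands. The module is installed in compiled form; this text tells all that it offers.
- The arm moves only by the shell command python3 -m jog 'ROWS' [FORCE]. ROWS is a JSON object of lists of equal length, an entry for each row: "travel": the shift along the tool's x, y, z in m, a list of three; "twist": the turn about the tool's z in rad; "fingers": the opening, from 0 (shut) to 1 (fully open). In form: {"travel": [[tx, ty, tz], ...], "twist": [twist, ...], "fingers": [fingers, ...]}. A call has 1 to 12 rows; each row is the pose to reach, as a shift and turn from the pose measured when the call began, along the tool's axes at that moment; what a row does not reach only later rows make up. A row lasts 1/10 s, in which the tool goes at most 50 mm and 8.59 degrees, less where a joint would pass 70% of its speed; a pose out of reach is approached as far as the arm can. A call with a gripper value outside its range is refused whole. The fingers move at their own pace and stop on an object; FORCE is the grip in N (left out, the last holds). Time passes only in rows, so rows that repeat a pose let the fingers close. It gives the time, the measured TCP pose, the force and the opening at its end, in the units of the state.
- manip.get_state(): the state, without advancing time (a new reading comes with each control period).
- camera(name): name is "scene" or "top" or "wrist"; returns a dict with "img" (400x640x3 uint8, blue, green, red), "K" (3x3 intrinsics, pixels), "rvec" (rotation vector, rad) and "tvec" (3), from world to camera coordinates, as OpenCV has them; the wrist camera has in their place "tool_from_camera" (4x4, takes a point from camera to tool coordinates, whose origin is the TCP and whose axes are the flange's). Camera axes: x right, y down, z forward; pixel columns grow to the right and rows downward; lengths in mm; the calibration is good to about 2 mm. A picture is of the moment at which its call begins: read the wrist's pose just before it. There is no depth.
- order.close_job(): hands the job in, once; it reports no verdict.
The state is a dict: "time_s": time; "joint_positions": joint angles; "joint_vel": joint speeds; "joint_torque": joint torques, N m; "tcp_pos": TCP position; "orientation": TCP orientation; "wrist_force": force on the tool from outside, world axes, zero at the start; "ft_torque": the same for the moment, N m; "width": opening from 0.0 (shut) to 1.0 (fully open).
Only numpy, scipy, OpenCV 4.12 (cv2) and the standard library are available. Lean on these libraries where they do the work, as an engineer would, in place of code of your own. Each camera call takes 0.05 s, during which the arm holds its last target. There are 200 camera calls.

TASK

The air slide on top of the slide drying stand is still fully open from the last batch: shut it first (right-hand notch), so that no drops are blown about while you load. Then hang every wet slide carrier that stands on the worktop by its crossbar on a hook of its own, pushed in far enough that the hook's drop latch falls closed behind the bar, keeping the carriers upright on the way. When all of them hang, set the air slide to half open (the middle notch), with its knob dropped fully into the notch; leave the other things on the worktop alone.

Things in the scene. Friction and masses are not known exactly. Their poses are not given: they have to be found in the camera images.
- drying_stand: white slide drying stand, fixed: drip tray (300 mm wide, rim 16 mm high, x -50 to +104 mm), end cheeks, and at the back an air duct (x +36 to +100, z 150 to 195 mm; splash back below it at x +36) with three hooks on its face and the air slide on top. Origin: on the worktop under the middle hook's seat point; x level along the pegs, away from the robot; y left; place and yaw vary
- hook_1 (a point): left hook: seat point on top of its peg, 165 mm up, bar centre to hang 2.5 mm over it. Peg: level rubber-clad bar, 10 mm wide, 8 mm tall, along the stand's x, tip 45 mm before this point with a lip rising 4 mm. Over it a flat arm, 12 mm wide (28 to 34 mm over the peg's top, from the duct to 34 mm before this point) bears the flap. Hooks are 98 mm apart. Fingers gripping a carrier's legs pass on either side of peg and arm
- hook_2 (a point): middle hook: seat point on top of its peg, 165 mm up, bar centre to hang 2.5 mm over it. Peg: level rubber-clad bar, 10 mm wide, 8 mm tall, along the stand's x, tip 45 mm before this point with a lip rising 4 mm. Over it a flat arm, 12 mm wide (28 to 34 mm over the peg's top, from the duct to 34 mm before this point) bears the flap. Hooks are 98 mm apart. Fingers gripping a carrier's legs pass on either side of peg and arm
- hook_3 (a point): right hook: seat point on top of its peg, 165 mm up, bar centre to hang 2.5 mm over it. Peg: level rubber-clad bar, 10 mm wide, 8 mm tall, along the stand's x, tip 45 mm before this point with a lip rising 4 mm. Over it a flat arm, 12 mm wide (28 to 34 mm over the peg's top, from the duct to 34 mm before this point) bears the flap. Hooks are 98 mm apart. Fingers gripping a carrier's legs pass on either side of peg and arm
- flap_1 (a joint): gravity flap of the left hook, 14 mm wide, 28 mm before the seat point; hinge 25 mm over the peg's top, lower edge 3 mm over it. 0 = closed (hanging), to 1.5 rad lifted inward; cannot swing outward. A bar brought in level from the front, its centre 8 to 14 mm above the seat point's height, lifts it, and it falls closed by its weight once the bar is about 26 mm past it
- flap_2 (a joint): gravity flap of the middle hook, 14 mm wide, 28 mm before the seat point; hinge 25 mm over the peg's top, lower edge 3 mm over it. 0 = closed (hanging), to 1.5 rad lifted inward; cannot swing outward. A bar brought in level from the front, its centre 8 to 14 mm above the seat point's height, lifts it, and it falls closed by its weight once the bar is about 26 mm past it
- flap_3 (a joint): gravity flap of the right hook, 14 mm wide, 28 mm before the seat point; hinge 25 mm over the peg's top, lower edge 3 mm over it. 0 = closed (hanging), to 1.5 rad lifted inward; cannot swing outward. A bar brought in level from the front, its centre 8 to 14 mm above the seat point's height, lifts it, and it falls closed by its weight once the bar is about 26 mm past it
- air_slide (a joint): position of the air slide along the stand's y (m), growing to the left: 0 = shut (right notch), 0.035 = half open (middle notch), 0.070 = fully open (left notch, the start). Moves only while the knob is lifted; friction 0.5 N, stays where it is put
- air_knob (a joint): lift of the air slide's knob (m): 0 = its 8 mm cross pin fully down in a notch (notches 14 mm wide), at most 0.024. The pin clears the teeth between the notches from 0.012 on; let go over a notch it drops by its weight
- knob_grip (a point): middle of the air slide's black knob (upright, 26 mm diameter, 39 mm tall), moving with it. Knob down: 237 mm above the worktop, 42 mm over the duct's top, at x +80 mm of the stand; the toothed rails under it rise 15 mm over the duct's top
- carrier_1: steel slide carrier, 0.16 kg: low cage 46 (x) x 84 (y) x 46 mm tall with glass slides, over it a stirrup handle: two flat upright legs (10 mm in x; outer faces 50, inner 42 mm apart; top 128 mm up) joined by a flat crossbar along y, 10 mm wide, 5 mm thick. Origin: centre of its underside, z up. Both sides alike. Grip the legs' outer faces from above, just under the bar. 2 or 3 of the 3 are there
- carrier_2: steel slide carrier, 0.16 kg: low cage 46 (x) x 84 (y) x 46 mm tall with glass slides, over it a stirrup handle: two flat upright legs (10 mm in x; outer faces 50, inner 42 mm apart; top 128 mm up) joined by a flat crossbar along y, 10 mm wide, 5 mm thick. Origin: centre of its underside, z up. Both sides alike. Grip the legs' outer faces from above, just under the bar. 2 or 3 of the 3 are there
- carrier_3: steel slide carrier, 0.16 kg: low cage 46 (x) x 84 (y) x 46 mm tall with glass slides, over it a stirrup handle: two flat upright legs (10 mm in x; outer faces 50, inner 42 mm apart; top 128 mm up) joined by a flat crossbar along y, 10 mm wide, 5 mm thick. Origin: centre of its underside, z up. Both sides alike. Grip the legs' outer faces from above, just under the bar. 2 or 3 of the 3 are there
- carrier_1_bar (a point): middle of carrier_1's crossbar, centre of its section, 125.5 mm above its foot
- carrier_2_bar (a point): middle of carrier_2's crossbar, centre of its section, 125.5 mm above its foot
- carrier_3_bar (a point): middle of carrier_3's crossbar, centre of its section, 125.5 mm above its foot
- timer: white countdown timer, 64x62x18 mm, lying before the stand; bystander, leave alone (origin: centre of underside)
- slide_box: clear plastic box of slides, 31x83x21 mm, lying before the stand; bystander, leave alone (origin: centre of underside)

How it is judged (in metres and radians):
On the way, in this order (a step that is already met when the one before it is completed fails the run):
1. the air slide is shut: in the right-hand notch, its knob fully down (value of joint air_slide between -0.006 and 0.006 m and value of joint air_knob below 0.003 m), for 0.2 s.
2. every carrier present hangs by its crossbar on a hook of its own, the flap closed behind the bar, let go, while the air slide is still shut (all of step 1 and ((x of carrier_1_bar in the frame of hook_1 between -0.026 and 0.034 m and y of carrier_1_bar in the frame of hook_1 between -0.02 and 0.02 m and z of carrier_1_bar in the frame of hook_1 between -0.005 and 0.02 m and value of joint flap_1 below 0.2 rad) or (x of carrier_1_bar in the frame of hook_2 between -0.026 and 0.034 m and y of carrier_1_bar in the frame of hook_2 between -0.02 and 0.02 m and z of carrier_1_bar in the frame of hook_2 between -0.005 and 0.02 m and value of joint flap_2 below 0.2 rad) or (x of carrier_1_bar in the frame of hook_3 between -0.026 and 0.034 m and y of carrier_1_bar in the frame of hook_3 between -0.02 and 0.02 m and z of carrier_1_bar in the frame of hook_3 between -0.005 and 0.02 m and value of joint flap_3 below 0.2 rad)) and contact force between the fingers and carrier_1 below 0.05 N and ((x of carrier_2_bar in the frame of hook_1 between -0.026 and 0.034 m and y of carrier_2_bar in the frame of hook_1 between -0.02 and 0.02 m and z of carrier_2_bar in the frame of hook_1 between -0.005 and 0.02 m and value of joint flap_1 below 0.2 rad) or (x of carrier_2_bar in the frame of hook_2 between -0.026 and 0.034 m and y of carrier_2_bar in the frame of hook_2 between -0.02 and 0.02 m and z of carrier_2_bar in the frame of hook_2 between -0.005 and 0.02 m and value of joint flap_2 below 0.2 rad) or (x of carrier_2_bar in the frame of hook_3 between -0.026 and 0.034 m and y of carrier_2_bar in the frame of hook_3 between -0.02 and 0.02 m and z of carrier_2_bar in the frame of hook_3 between -0.005 and 0.02 m and value of joint flap_3 below 0.2 rad)) and contact force between the fingers and carrier_2 below 0.05 N and ((x of carrier_3_bar in the frame of hook_1 between -0.026 and 0.034 m and y of carrier_3_bar in the frame of hook_1 between -0.02 and 0.02 m and z of carrier_3_bar in the frame of hook_1 between -0.005 and 0.02 m and value of joint flap_1 below 0.2 rad) or (x of carrier_3_bar in the frame of hook_2 between -0.026 and 0.034 m and y of carrier_3_bar in the frame of hook_2 between -0.02 and 0.02 m and z of carrier_3_bar in the frame of hook_2 between -0.005 and 0.02 m and value of joint flap_2 below 0.2 rad) or (x of carrier_3_bar in the frame of hook_3 between -0.026 and 0.034 m and y of carrier_3_bar in the frame of hook_3 between -0.02 and 0.02 m and z of carrier_3_bar in the frame of hook_3 between -0.005 and 0.02 m and value of joint flap_3 below 0.2 rad)) and contact force between the fingers and carrier_3 below 0.05 N and distance between carrier_1_bar and carrier_2_bar above 0.06 m and distance between each of carrier_1_bar, carrier_2_bar and carrier_3_bar above 0.06 m), for 0.3 s.
3. the air slide is half open: in the middle notch, its knob fully down (value of joint air_slide between 0.029 and 0.041 m and value of joint air_knob below 0.003 m), for 0.2 s.
At the end, for the whole second after the job is handed in: Each carrier hangs free on its own hook (it may still swing a little): bar middle within 20 mm sideways and 26 mm before to 34 mm behind the seat point, -5 to +20 mm of its height, flap closed within 0.2 rad; air slide within 6 mm of the middle notch, knob lifted under 3 mm (all of step 3 and ((x of carrier_1_bar in the frame of hook_1 between -0.026 and 0.034 m and y of carrier_1_bar in the frame of hook_1 between -0.02 and 0.02 m and z of carrier_1_bar in the frame of hook_1 between -0.005 and 0.02 m and value of joint flap_1 below 0.2 rad) or (x of carrier_1_bar in the frame of hook_2 between -0.026 and 0.034 m and y of carrier_1_bar in the frame of hook_2 between -0.02 and 0.02 m and z of carrier_1_bar in the frame of hook_2 between -0.005 and 0.02 m and value of joint flap_2 below 0.2 rad) or (x of carrier_1_bar in the frame of hook_3 between -0.026 and 0.034 m and y of carrier_1_bar in the frame of hook_3 between -0.02 and 0.02 m and z of carrier_1_bar in the frame of hook_3 between -0.005 and 0.02 m and value of joint flap_3 below 0.2 rad)) and contact force between the fingers and carrier_1 below 0.05 N and ((x of carrier_2_bar in the frame of hook_1 between -0.026 and 0.034 m and y of carrier_2_bar in the frame of hook_1 between -0.02 and 0.02 m and z of carrier_2_bar in the frame of hook_1 between -0.005 and 0.02 m and value of joint flap_1 below 0.2 rad) or (x of carrier_2_bar in the frame of hook_2 between -0.026 and 0.034 m and y of carrier_2_bar in the frame of hook_2 between -0.02 and 0.02 m and z of carrier_2_bar in the frame of hook_2 between -0.005 and 0.02 m and value of joint flap_2 below 0.2 rad) or (x of carrier_2_bar in the frame of hook_3 between -0.026 and 0.034 m and y of carrier_2_bar in the frame of hook_3 between -0.02 and 0.02 m and z of carrier_2_bar in the frame of hook_3 between -0.005 and 0.02 m and value of joint flap_3 below 0.2 rad)) and contact force between the fingers and carrier_2 below 0.05 N and ((x of carrier_3_bar in the frame of hook_1 between -0.026 and 0.034 m and y of carrier_3_bar in the frame of hook_1 between -0.02 and 0.02 m and z of carrier_3_bar in the frame of hook_1 between -0.005 and 0.02 m and value of joint flap_1 below 0.2 rad) or (x of carrier_3_bar in the frame of hook_2 between -0.026 and 0.034 m and y of carrier_3_bar in the frame of hook_2 between -0.02 and 0.02 m and z of carrier_3_bar in the frame of hook_2 between -0.005 and 0.02 m and value of joint flap_2 below 0.2 rad) or (x of carrier_3_bar in the frame of hook_3 between -0.026 and 0.034 m and y of carrier_3_bar in the frame of hook_3 between -0.02 and 0.02 m and z of carrier_3_bar in the frame of hook_3 between -0.005 and 0.02 m and value of joint flap_3 below 0.2 rad)) and contact force between the fingers and carrier_3 below 0.05 N and distance between carrier_1_bar and carrier_2_bar above 0.06 m and distance between each of carrier_1_bar, carrier_2_bar and carrier_3_bar above 0.06 m); the robot touches nothing.
It fails at once if a carrier is knocked over, or tipped more than about 40 degrees in the gripper ((angle between carrier_1's own z axis and vertical above 0.7 rad and (height (world z) of carrier_1_bar below 0.1 m or contact force between the fingers and carrier_1 above 0.5 N)) or (angle between carrier_2's own z axis and vertical above 0.7 rad and (height (world z) of carrier_2_bar below 0.1 m or contact force between the fingers and carrier_2 above 0.5 N)) or (angle between carrier_3's own z axis and vertical above 0.7 rad and (height (world z) of carrier_3_bar below 0.1 m or contact force between the fingers and carrier_3 above 0.5 N))).
It fails at once if the timer or the slide box is pushed more than 25 mm (distance of any of timer, slide_box from where it was at the start of the episode above 0.025 m).
Of carrier_1, carrier_2, carrier_3 only 2 to 3 are there at a start; the rules pass over those that are not, and their reading is None.
At some moment in a run one of carrier_1, carrier_2, carrier_3 may be knocked a few centimetres aside while the robot is not near it.
It also fails if it takes over 208 s, if anything falls off the work surface, if the arm or the gripper's body presses on something with over 40 N, if the wrist force passes 120 N, or if a joint passes its speed limit or range.

## Working session

There is one attempt and no reset: what is moved stays moved. The work goes in short steps, Python scripts to look and compute and a shell command to move; the robot and the scene stay as the last step left them, time stands still between calls to the robot, and variables do not carry over. Pictures are saved under pics/ and viewed, about 12 in all and at most 16, crops included, and the job is handed in when it is done.

```bash
mkdir -p pics
python3 - <<'E'
from plant import manip,camera
import cv2
s=manip.get_state();print(s)
for n in("scene","top","wrist"):
    c=camera(n);cv2.imwrite(f"pics/{n}0.png",c["img"])
    print(n,{k:v for k,v in c.items() if k!="img"})
a=cv2.imread("pics/scene0.png")
E
```

```text
{'time_s': 0.0, 'joint_positions': array([-6.34264482e+01,  1.80042585e+01, -2.75793344e+00,  6.93408453e+01,
        1.27443598e-03,  8.99989271e+01]), 'joint_vel': array([-0.01176393,  0.0884773 , -0.01861736, -0.00431621, -0.08511345,
        0.10231525]), 'joint_torque': array([ 3.31778865e-03, -5.39593613e+01,  3.39747334e+01,  1.91975042e-02,
        1.86184075e-04,  1.40138661e-05]), 'tcp_pos': array([ 268.11851172, -536.02064095,  208.40557422]), 'orientation': array([-1.79896963e+02, -1.27636329e-03,  2.65746223e+01]), 'wrist_force': array([ 0.72713169, -0.71982571, -0.77297171]), 'ft_torque': array([-0.04394211, -0.00140159,  0.01610303]), 'width': 1.001322425091343}
scene {'K': array([[479.04242413,   0.        , 315.086845  ],
       [  0.        , 479.04242413, 202.47593743],
       [  0.        ,   0.        ,   1.        ]]), 'rvec': array([ 1.41701937, -2.44030491,  0.64939251]), 'tvec': array([ 287.41223097,  442.59433431, 1009.36041826])}
top {'K': array([[445.20556098,   0.        , 318.08150267],
       [  0.        , 445.20556098, 198.16735134],
       [  0.        ,   0.        ,   1.        ]]), 'rvec': array([ 2.10193005, -2.16592723,  0.16072491]), 'tvec': array([  45.18190799,  539.53625114, 1137.80127961])}
wrist {'K': array([[321.62557919,   0.        , 323.37706052],
       [  0.        , 321.62557919, 196.34420578],
       [  0.        ,   0.        ,   1.        ]]), 'tool_from_camera': array([[-1.35054439e-03, -9.61633536e-01, -2.74333953e-01,
         6.90208289e+01],
       [ 9.99998925e-01, -1.14188342e-03, -9.20300018e-04,
         6.78248684e-01],
       [ 5.71733968e-04, -2.74334901e-01,  9.61634044e-01,
        -1.65171701e+02],
       [ 0.00000000e+00,  0.00000000e+00,  0.00000000e+00,
         1.00000000e+00]])}
```

View pics/scene0.png

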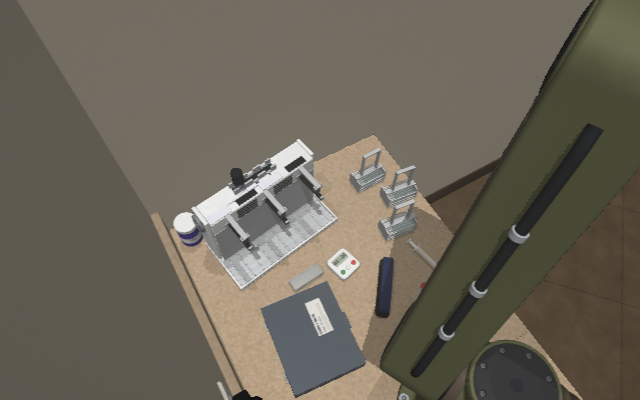

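View pics/top0.png

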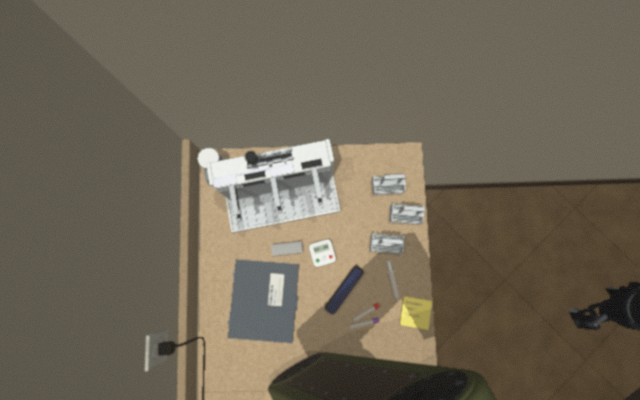

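The scene shows the stand with its black knob at the left notch, three carriers on the right, and the timer and box in front of the stand. In the top view the stand spans about (208–340, 140–232), the carriers are at (389,185), (407,213) and (387,243), and the knob is at (252,158). Next I'll enlarge the top view.

```bash
cat > h.py <<'E'
import numpy as np,cv2
from scipy.spatial.transform import Rotation as R
from plant import manip,camera
def toolpose():
    s=manip.get_state(); T=np.eye(4)
    T[:3,:3]=R.from_euler('xyz',s['orientation'],degrees=True).as_matrix();T[:3,3]=s['tcp_pos'];return s,T
def cam(n):
    s,T=toolpose(); c=camera(n)
    if n=='wrist': C=T@c['tool_from_camera']
    else:
        C=np.eye(4);C[:3,:3]=cv2.Rodrigues(c['rvec'])[0].T;C[:3,3]=-C[:3,:3]@c['tvec']
    return dict(img=c['img'],K=c['K'],C=C,T=T)
def ray(v,uv):
    d=v['C'][:3,:3]@np.linalg.inv(v['K'])@np.array([uv[0],uv[1],1.]);return v['C'][:3,3],d
def onz(v,uv,z):
    o,d=ray(v,uv);return o+d*(z-o[2])/d[2]
def proj(v,p):
    q=np.linalg.inv(v['C'])@np.append(p,1.);q=v['K']@q[:3];return q[:2]/q[2]
def tri(v1,a,v2,b):
    o1,d1=ray(v1,a);o2,d2=ray(v2,b)
    x=np.linalg.lstsq(np.c_[d1,-d2],o2-o1,rcond=None)[0]
    p,q=o1+x[0]*d1,o2+x[1]*d2;return (p+q)/2,np.linalg.norm(p-q)
def save(name,v,box,f):
    x0,y0,x1,y1=box;cv2.imwrite(f'pics/{name}.png',cv2.resize(v['img'][y0:y1,x0:x1],None,fx=f,fy=f,interpolation=cv2.INTER_CUBIC))
def tool(d): # world xyz mm -> tool-axis metres
    s,T=toolpose();return np.round(T[:3,:3].T@np.array(d,float)/1000,4)
E
python3 - <<'E'
from h import *
t=cam('top');s=cam('scene')
save('t1',t,(195,130,435,280),3.33);save('s1',s,(170,130,430,300),3.07)
for a,b in(((389,185),0),((407,213),0),((387,243),0)): print(onz(t,a,60))
print(onz(t,(252,158),237), toolpose()[1])
E
```

```text
[ 567.1761141  -158.06352633   60.        ]
[ 491.86145315 -200.65579392   60.        ]
[ 415.89534964 -144.70775831   60.        ]
[605.5228746  173.55177336 237.        ] [[ 8.94355180e-01  4.47357435e-01 -3.69971691e-04  2.68281176e+02]
 [ 4.47357588e-01 -8.94354913e-01  6.91547610e-04 -5.36380154e+02]
 [-2.15170343e-05 -7.83998831e-04 -9.99999692e-01  2.08886278e+02]
 [ 0.00000000e+00  0.00000000e+00  0.00000000e+00  1.00000000e+00]]
```

View pics/t1.png

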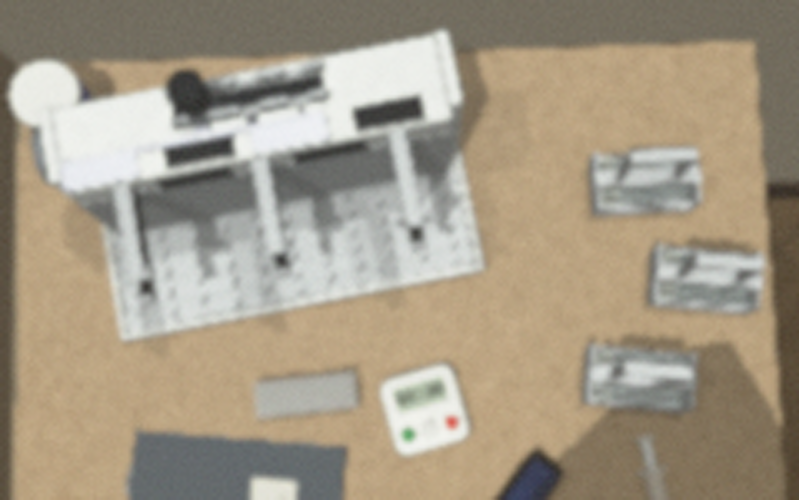

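View pics/s1.png

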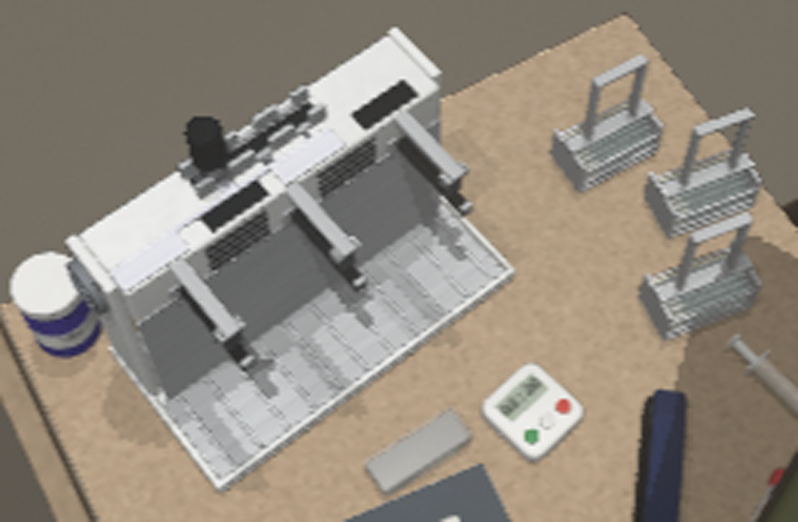

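Run:
```python
from h import *
t=cam('top');s=cam('scene')
T=lambda p:(p[0]/3.33+195,p[1]/3.33+130); S=lambda p:(p[0]/3.07+170,p[1]/3.07+130)
for a,b in(((122,340),(222,487)),((484,268),(513,270))):
    print('tray',onz(t,T(a),16),onz(s,S(b),16),tri(t,T(a),s,S(b)))
print('knob top',onz(t,T((188,84)),256),onz(s,S((205,124)),256),tri(t,T((188,84)),s,S((205,124))))
for a,b in(((146,287),(247,358)),((281,260),(357,282)),((416,233),(463,206))): print('tip',tri(t,T(a),s,S(b)), onz(t,T(a),195))
# carrier bars ends scene (z=128 top): left,right ends
for n,a,b in(('A',(592,85),(641,62)),('B',(695,130),(748,115)),('C',(690,237),(744,220))):
    p,q=onz(s,S(a),127),onz(s,S(b),127);print(n,p,q,(p+q)/2,np.degrees(np.arctan2(*(p-q)[[1,0]])),np.linalg.norm(p-q))
```

```text
tray [459.871858   264.15007861  16.        ] [457.74162875 265.14565866  16.        ] (array([460.18991374, 265.10528446,  10.09174986]), np.float64(0.6375421167056065))
tray [509.508882   -29.97305216  16.        ] [507.93610729 -24.58090469  16.        ] (array([512.10306202, -29.45964124,   3.73425753]), np.float64(2.857418414351178))
knob top [606.92333107 171.73871845 256.        ] [605.26273458 174.99476901 256.        ] (array([609.22689474, 173.36798794, 249.1456404 ]), np.float64(1.3926442609271044))
tip (array([483.71033538, 217.28992186, 153.59225028]), np.float64(4.228523784154842)) [479.95200866 211.16213493 195.        ]
tip (array([501.47944992, 120.93009922, 146.44839661]), np.float64(3.655875125898205)) [495.89566095 117.66794759 195.        ]
tip (array([518.08750279,  22.63577642, 147.39322787]), np.float64(3.639162464370217)) [511.89880655  23.82488919 195.        ]
A [ 572.42184487 -130.64247595  127.        ] [ 571.92418434 -177.21162578  127.        ] [ 572.17301461 -153.92705087  127.        ] 89.38773280793407 46.57180887250051
B [ 496.61555037 -177.93496699  127.        ] [ 487.63059453 -222.47873018  127.        ] [ 492.12307245 -200.20684858  127.        ] 78.59584985773252 45.44090966321277
C [ 419.35629549 -119.96252616  127.        ] [ 411.30893572 -163.98727653  127.        ] [ 415.3326156  -141.97490135  127.        ] 79.64116820372126 44.75420253763384
```

Stand estimate: yaw about 9.6°, origin about (533.5, 126.8), knob about (607, 174). I'll go up and over with a half turn, which puts the wrist camera on the robot side.

```bash
python3 -m jog '{"travel":[[0,0,-0.04],[0.01,-0.01,-0.08],[0.04,-0.03,-0.12],[0.07,-0.055,-0.13],[0.1,-0.08,-0.13],[0.13,-0.1,-0.13],[0.16,-0.125,-0.13],[0.19,-0.15,-0.13],[0.22,-0.17,-0.13],[0.25,-0.195,-0.13],[0.28,-0.22,-0.13],[0.31,-0.242,-0.13]],"twist":[-0.1,-0.22,-0.34,-0.46,-0.58,-0.7,-0.82,-0.94,-1.06,-1.18,-1.3,-1.42],"fingers":[1,1,1,1,1,1,1,1,1,1,1,1]}'
python3 - <<'E'
from h import *
s,T=toolpose();print(s['joint_positions'],s['orientation'],s['tcp_pos'])
print(tool(np.array([590,170,340])-s['tcp_pos']))
E
```

```text
time_s: 1.55
tcp_pos: [437.7, -179.8, 339.4]
orientation: [180.0, -0.0, 108.2]
wrist_force: [0.1, 0.2, -0.7]
width: 0.999
[-2.23484955e+01  2.89557020e+00 -4.19595751e+00  8.28948716e+01
  1.75211825e-02  4.94326509e+01] [ 1.79978274e+02 -4.46473426e-03  1.08218856e+02] [ 437.67091088 -179.81815014  339.44632487]
[ 0.2847  0.2541 -0.0004]
```

```bash
python3 -m jog '{"travel":[[0.024,0.021,0],[0.048,0.042,0],[0.072,0.064,0],[0.096,0.085,0],[0.12,0.106,0],[0.144,0.127,0],[0.168,0.15,0],[0.192,0.17,0],[0.216,0.192,0],[0.24,0.213,0],[0.265,0.235,0],[0.285,0.254,0]],"twist":[-0.12,-0.24,-0.36,-0.48,-0.6,-0.72,-0.84,-0.96,-1.08,-1.2,-1.31,-1.42],"fingers":[1,1,1,1,1,1,1,1,1,1,1,1]}'
python3 - <<'E'
from h import *
w=cam('wrist');cv2.imwrite('pics/w1.png',w['img']);np.save('pics/w1.npy',w,allow_pickle=True);print(w['T'])
E
```

```text
time_s: 2.75
tcp_pos: [590.2, 172.0, 339.4]
orientation: [180.0, 0.0, -170.1]
wrist_force: [-0.2, -0.0, 0.6]
width: 0.998
[[-9.85160259e-01 -1.71636702e-01  3.25909615e-04  5.90198192e+02]
 [-1.71636574e-01  9.85160260e-01  3.85758236e-04  1.72038348e+02]
 [-3.87283473e-04  3.24095674e-04 -9.99999872e-01  3.39431348e+02]
 [ 0.00000000e+00  0.00000000e+00  0.00000000e+00  1.00000000e+00]]
```

View pics/w1.png

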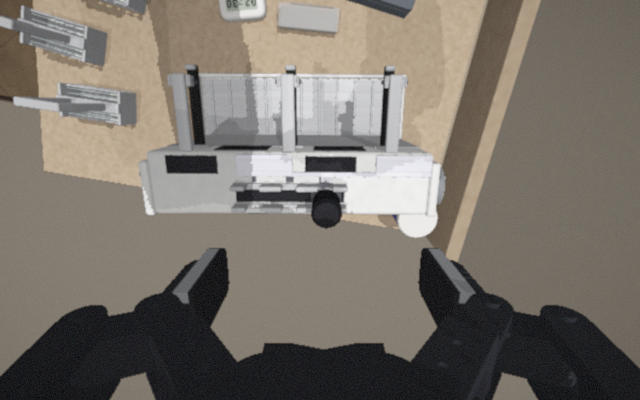

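Wrist view: the knob top is near (326,197), with the duct top spanning (150–437, 150–213). The three arms are at columns ~183, 289 and 393, with tips near row 68.

Run:
```python
from h import *
w=np.load('pics/w1.npy',allow_pickle=True).item();im=w['img']
g=cv2.cvtColor(im,6)
m=((g<45)).astype(np.uint8)[185:232,305:350];print(''.join('\n'+''.join('#' if x else '.' for x in r) for r in m))
k=onz(w,(326,201),256.5);print('knob top',k)
print('knob pred bounds', [proj(w,(606.6,174.6,z)) for z in(256,218)])
for r in (85,110,130):
    row=g[r].astype(int);print(r,' '.join(f'{x}:{row[x]}' for rng in((168,200),(276,302),(378,410)) for x in range(*rng,1)))
    # print
for u in(183,289,394): print(u,[tuple(g[y,u-2:u+3].mean(axis=-1,keepdims=True).astype(int))[0] for y in range(58,90)])
```

```text
.............................................
.............................................
.............................................
.............................................
.............................................
...................#.........................
..............#############..................
.............###############.................
...##......####################..............
.#.#.......#####################.............
...##.....######################.............
...##.....#######################............
...##....#########################...........
...##...##########################...........
######..##########################...........
######..###########################..........
........##########################...........
........##########################...........
........#########.#.#...#.########...........
........########..........########...........
........######..#............######..........
........#####...........#.....#####..........
........####..................#####..........
........####...................####.......
[... 4089 characters left out ...]
210), np.int64(217), np.int64(218), np.int64(219), np.int64(218), np.int64(219), np.int64(218), np.int64(218), np.int64(218), np.int64(217), np.int64(218), np.int64(218), np.int64(219), np.int64(219), np.int64(218)]
394 [np.int64(166), np.int64(164), np.int64(165), np.int64(163), np.int64(162), np.int64(163), np.int64(160), np.int64(164), np.int64(172), np.int64(175), np.int64(172), np.int64(162), np.int64(147), np.int64(123), np.int64(108), np.int64(114), np.int64(143), np.int64(182), np.int64(199), np.int64(202), np.int64(202), np.int64(202), np.int64(202), np.int64(201), np.int64(202), np.int64(201), np.int64(201), np.int64(201), np.int64(200), np.int64(200), np.int64(200), np.int64(200)]
```

Run:
```python
from h import *
w=np.load('pics/w1.npy',allow_pickle=True).item()
k=onz(w,(326.3,215),256.5);print('knob',k)
a=onz(w,(287.8,73.5),199);b=onz(w,(287.2,130),199);print('mid arm',a,b)
# duct corners z195
for p in((157,151),(432,152)): print(p,onz(w,p,195))
# predicted columns of arms
o=np.array([533.5,126.8]);th=np.radians(9.6);ex=np.array([np.cos(th),np.sin(th)]);ey=np.array([-ex[1],ex[0]])
for y in(98,0,-98):
  for x in(-34,36): print(y,x,[proj(w,np.append(o+ex*x+ey*(y+d),199)).round(1) for d in(-6,6)])
for y in(150,-150):
  for x,z in((-50,16),(36,195),(100,195)): print('corner',y,x,proj(w,np.append(o+ex*x+ey*y,z)).round(1))
```

```text
knob [606.34398841 176.49502397 256.5       ]
mid arm [500.56361636 123.67843684 199.        ] [549.62417995 130.06766677 199.        ]
(157, 151) [590.96114584   9.07293526 195.        ]
(432, 152) [546.8665574  270.03799915 195.        ]
98 -34 [array([388.4,  72.7]), array([401.9,  72.7])]
98 36 [array([384. , 151.3]), array([396.7, 151.3])]
0 -34 [array([278.3,  72.3]), array([291.8,  72.3])]
0 36 [array([280.9, 150.9]), array([293.5, 151. ])]
-98 -34 [array([168.1,  71.8]), array([181.6,  71.9])]
-98 36 [array([177.6, 150.6]), array([190.3, 150.6])]
corner 150 -50 [404.7  73.1]
corner 150 36 [443.5 150.9]
corner 150 100 [436.9 213.9]
corner -150 -50 [193.9  72.3]
corner -150 36 [131.5 149.8]
corner -150 100 [141.6 213. ]
```

```bash
python3 -m jog '{"travel":[[-0.0165,0.001,0.01],[-0.0165,0.001,0.03],[-0.0165,0.001,0.05],[-0.0165,0.001,0.07],[-0.0165,0.001,0.09],[-0.0165,0.001,0.105],[-0.0165,0.001,0.117],[-0.0165,0.001,0.117],[-0.0165,0.001,0.117],[-0.0165,0.001,0.117],[-0.0165,0.001,0.117],[-0.0165,0.001,0.117]],"twist":[0,0,0,0,0,0,0,0,0,0,0,0],"fingers":[1,1,1,1,1,1,1,0.6,0.3,0.2,0.2,0.2]}' 40; python3 -m jog '{"travel":[[0,0,0],[0,0,0],[0,0,0],[0,0,0]],"twist":[0,0,0,0],"fingers":[0.2,0.2,0.2,0.2]}'
```

```text
time_s: 4.0
tcp_pos: [608.0, 179.8, 222.7]
orientation: [179.8, 0.1, -169.7]
wrist_force: [0.7, -0.4, 4.3]
width: 0.272
time_s: 4.4
tcp_pos: [608.0, 179.8, 222.8]
orientation: [179.8, 0.1, -169.7]
wrist_force: [-0.4, 0.2, 1.0]
width: 0.275
```

```bash
python3 -m jog '{"travel":[[0,0,-0.006],[0,0,-0.012],[0,0,-0.018],[0,0,-0.018],[0,-0.01,-0.018],[0,-0.02,-0.018],[0,-0.03,-0.018],[0.001,-0.04,-0.018],[0.001,-0.05,-0.018],[0.001,-0.06,-0.018],[0.001,-0.072,-0.018],[0.001,-0.072,-0.018]],"twist":[0,0,0,0,0,0,0,0,0,0,0,0],"fingers":[0.2,0.2,0.2,0.2,0.2,0.2,0.2,0.2,0.2,0.2,0.2,0.2]}'
python3 - <<'E'
from h import *
w=cam('wrist');np.save('pics/w2.npy',w,allow_pickle=True);t=cam('scene');save('s2',t,(190,140,330,230),5);print(manip.get_state()['wrist_force'],manip.get_state()['tcp_pos'])
E
```

```text
time_s: 5.6
tcp_pos: [620.2, 106.7, 240.5]
orientation: [179.9, 0.1, -169.8]
wrist_force: [-0.0, 0.4, -0.4]
width: 0.277
[ 0.36398366 -0.34220635 -1.41433361] [619.94455332 108.02140933 240.55884169]
```

View pics/s2.png

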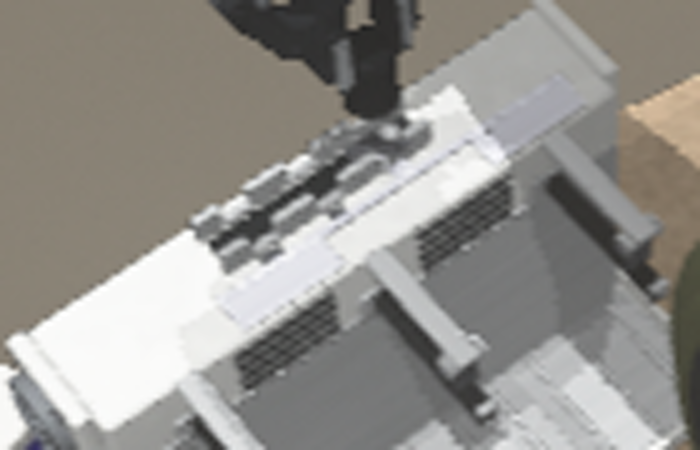

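The knob is lifted over the right notch. Next I'll lower it and release.

```bash
python3 -m jog '{"travel":[[0,0,0.006],[0,0,0.012],[0,0,0.018],[0,0,0.018],[0,0,0.018],[0,0,0.018],[0,0,0.018],[0,0,0.018]],"twist":[0,0,0,0,0,0,0,0],"fingers":[0.2,0.2,0.2,0.2,0.3,0.45,0.6,0.6]}'; python3 -m jog '{"travel":[[0,0,0],[0,0,-0.03],[0,0,-0.06],[0.02,0,-0.09],[0.05,0,-0.11],[0.07,0,-0.11],[0.07,0,-0.11],[0.07,0,-0.11]],"twist":[0,0,0,0,0,0,0,0],"fingers":[0.7,1,1,1,1,1,1,1]}'
python3 - <<'E'
from h import *
w=cam('wrist');np.save('pics/w3.npy',w,allow_pickle=True);save('w3',w,(0,0,640,400),1)
o=np.array([533.3,127.9]);th=np.radians(9.6);ex=np.array([np.cos(th),np.sin(th)]);ey=np.array([-ex[1],ex[0]])
print([proj(w,np.append(o+ex*80-ey*35,z)) for z in (256.5,266,275)])
E
```

```text
time_s: 6.5
tcp_pos: [619.8, 108.2, 222.2]
orientation: [179.9, 0.1, -169.8]
wrist_force: [-0.3, -0.9, -0.0]
width: 0.599
time_s: 7.3
tcp_pos: [550.9, 95.5, 332.3]
orientation: [179.9, 0.2, -169.8]
wrist_force: [0.7, 0.4, -0.3]
width: 1.003
[array([323.19073612, 275.48853494]), array([323.21900607, 281.50693645]), array([323.24767886, 287.61110014])]
```

View pics/w3.png

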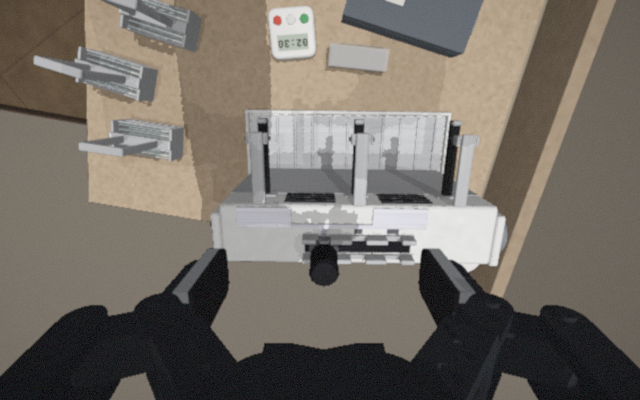

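The knob stands at (323,270) on the right-hand notch and looks seated, as predicted. Next I'll view the carriers from above.

```bash
python3 -m jog '{"travel":[[0.01,-0.025,-0.005],[0.02,-0.05,-0.01],[0.03,-0.075,-0.01],[0.04,-0.1,-0.01],[0.05,-0.125,-0.01],[0.06,-0.15,-0.01],[0.065,-0.175,-0.01],[0.075,-0.2,-0.01],[0.085,-0.225,-0.01],[0.095,-0.248,-0.01],[0.095,-0.248,-0.01],[0.095,-0.248,-0.01]],"twist":[0.03,0.06,0.09,0.12,0.15,0.18,0.21,0.24,0.26,0.26,0.26,0.26],"fingers":[1,1,1,1,1,1,1,1,1,1,1,1]}'
python3 - <<'E'
from h import *
w=cam('wrist');np.save('pics/w4.npy',w,allow_pickle=True);save('w4',w,(60,0,640,400),1.37);print(toolpose()[0]['tcp_pos'])
E
```

```text
time_s: 8.55
tcp_pos: [502.0, -165.7, 340.1]
orientation: [179.8, 0.0, 175.2]
wrist_force: [-0.3, -0.1, -0.1]
width: 0.999
[ 502.04998517 -165.122472    340.25497345]
```

View pics/w4.png

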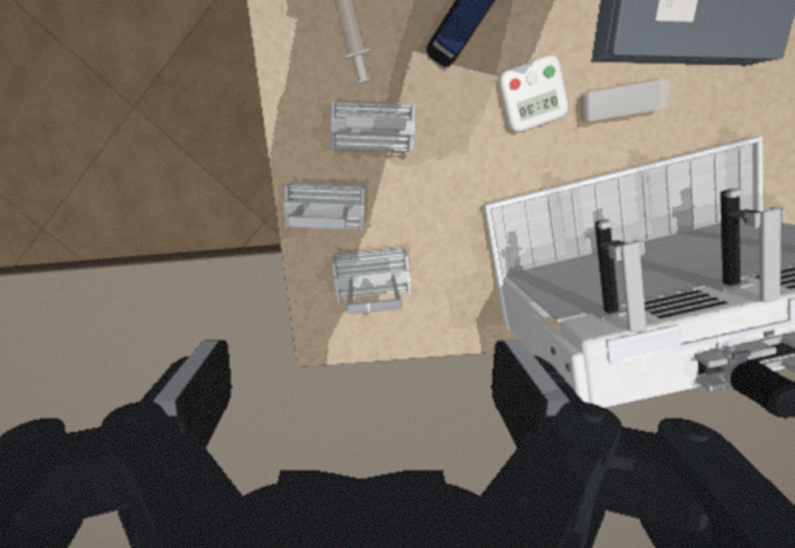

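Run:
```python
from h import *
w=np.load('pics/w4.npy',allow_pickle=True).item();save('w4c',w,(250,60,400,240),3.3)
```

```text
(no output)
```

View pics/w4c.png

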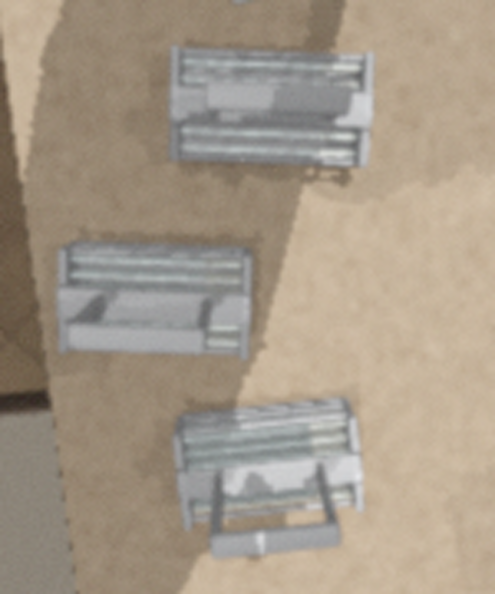

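```bash
cat > bars.py <<'E'
from h import *
def bars(v,off,f,ps):
    for n,a,b in ps:
        p,q=[onz(v,(x[0]/f+off[0],x[1]/f+off[1]),128) for x in(a,b)]
        y=np.degrees(np.arctan2(*(p-q)[[1,0]]))
        print(n,((p+q)/2).round(1),'bar dir',y.round(1),np.linalg.norm(p-q).round(1))
E
python3 - <<'E'
from bars import *
w=np.load('pics/w4.npy',allow_pickle=True).item()
# image right = +y
bars(w,(250,60),3.3,[('A',(341,537),(210,543)),('B',(205,340),(68,335)),('C',(352,102),(207,96))])
s,T=toolpose();print(T[:3,:3].round(3).tolist(),s['tcp_pos'])
E
```

```text
A [ 576.1 -159.3  128. ] bar dir 87.9 49.7
B [ 494.7 -203.1  128. ] bar dir 83.0 49.1
C [ 417.9 -145.9  128. ] bar dir 82.9 49.0
[[-0.997, 0.082, 0.001], [0.082, 0.997, 0.004], [-0.0, 0.004, -1.0]] [ 502.04998517 -165.122472    340.25497345]
```

```bash
python3 -m jog '{"travel":[[0.03,0.004,0.02],[0.06,0.008,0.05],[0.085,0.012,0.08],[0.085,0.012,0.11],[0.085,0.012,0.14],[0.085,0.012,0.17],[0.085,0.012,0.195],[0.085,0.012,0.215],[0.085,0.012,0.235],[0.085,0.012,0.246],[0.085,0.012,0.246],[0.085,0.012,0.246]],"twist":[0.02,0.04,0.04,0.04,0.04,0.04,0.04,0.04,0.04,0.04,0.04,0.04],"fingers":[1,1,1,1,1,1,1,1,1,1,1,1]}'
python3 -m jog '{"travel":[[0,0,0],[0,0,0],[0,0,0],[0,0,0],[0,0,0],[0,0,0],[0,0,0],[0,0,0]],"twist":[0,0,0,0,0,0,0,0],"fingers":[0.75,0.55,0.45,0.45,0.45,0.45,0.45,0.45]}' 60
```

```text
time_s: 9.8
tcp_pos: [418.9, -145.1, 94.7]
orientation: [179.8, 0.0, 173.1]
wrist_force: [0.4, 0.4, 0.6]
width: 0.997
time_s: 10.6
tcp_pos: [420.0, -145.7, 96.0]
orientation: [179.8, 0.2, 173.0]
wrist_force: [-1.2, -0.6, 6.2]
width: 0.558
```

```bash
python3 -m jog '{"travel":[[0,0,-0.012],[0,0,-0.03],[0,0,-0.048],[0,0.01,-0.056],[0.002,0.025,-0.056],[0.004,0.045,-0.056],[0.006,0.07,-0.056],[0.008,0.095,-0.056],[0.01,0.12,-0.056],[0.012,0.145,-0.056],[0.014,0.165,-0.056],[0.015,0.178,-0.056]],"twist":[0,0,0,-0.01,-0.03,-0.05,-0.07,-0.09,-0.11,-0.13,-0.14,-0.145],"fingers":[0.45,0.45,0.45,0.45,0.45,0.45,0.45,0.45,0.45,0.45,0.45,0.45]}'
python3 - <<'E'
from h import *
s,T=toolpose();o=np.array([533.3,127.9]);th=np.radians(9.6);ex=np.array([np.cos(th),np.sin(th)]);ey=np.array([-ex[1],ex[0]])
print(s['tcp_pos'],s['wrist_force'],s['orientation'],tool(np.append(o-85*ex+98*ey,150)-s['tcp_pos']))
E
```

```text
time_s: 11.8
tcp_pos: [426.0, 34.7, 152.6]
orientation: [179.8, 0.2, -178.5]
wrist_force: [0.0, 0.0, -1.3]
width: 0.552
[425.97182403  34.65689428 152.59661816] [ 0.04935105  0.02014248 -1.29548795] [ 1.79821303e+02  1.66953366e-01 -1.78520190e+02] [-0.0117  0.1754  0.0032]
```

```bash
python3 -m jog '{"travel":[[-0.001,0.01,0],[-0.002,0.025,0],[-0.004,0.045,0],[-0.005,0.07,0],[-0.007,0.095,0],[-0.008,0.12,0],[-0.01,0.145,0],[-0.011,0.165,0.002],[-0.012,0.1755,0.004],[-0.012,0.1755,0.004],[-0.012,0.1755,0.004],[-0.012,0.1755,0.004]],"twist":[-0.01,-0.03,-0.05,-0.07,-0.09,-0.11,-0.125,-0.135,-0.142,-0.142,-0.142,-0.142],"fingers":[0.45,0.45,0.45,0.45,0.45,0.45,0.45,0.45,0.45,0.45,0.45,0.45]}'
python3 - <<'E'
from h import *
w=cam('wrist');np.save('pics/w5.npy',w,allow_pickle=True);save('w5',w,(140,60,520,330),2);s=cam('scene');save('s5',s,(180,140,340,300),3.7)
print(toolpose()[0]['tcp_pos'])
E
```

```text
time_s: 13.0
tcp_pos: [433.2, 209.5, 149.2]
orientation: [179.9, 0.2, -170.4]
wrist_force: [-1.0, -0.2, -1.6]
width: 0.554
[433.47795276 209.62471045 149.27860086]
```

View pics/w5.png

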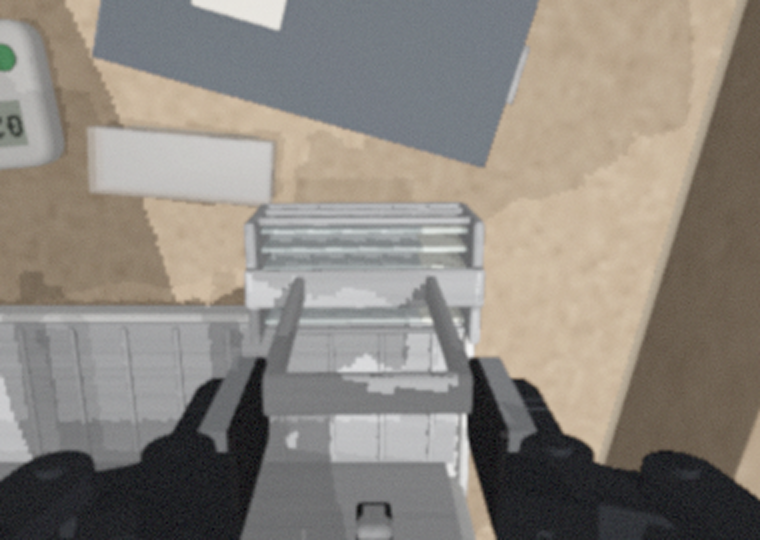

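The bar is centred on the left hook's arm, with the bar centre near (367,393) and the arm tip near (375,515) in the crop. Next I'll push it in level.

```bash
python3 -m jog '{"travel":[[-0.006,0.001,0.002],[-0.014,0.001,0.003],[-0.022,0.001,0.003],[-0.03,0.001,0.003],[-0.038,0.001,0.003],[-0.046,0.001,0.003],[-0.054,0.001,0.003],[-0.062,0.001,0.003],[-0.07,0.001,0.003],[-0.078,0.001,0.003],[-0.085,0.001,0.003],[-0.09,0.001,0.003]],"twist":[0,0,0,0,0,0,0,0,0,0,0,0],"fingers":[0.45,0.45,0.45,0.45,0.45,0.45,0.45,0.45,0.45,0.45,0.45,0.45]}'
python3 -m jog '{"travel":[[0,0,0],[0,0,0]],"twist":[0,0],"fingers":[0.45,0.45]}'
python3 - <<'E'
from h import *
w=cam('wrist');np.save('pics/w6.npy',w,allow_pickle=True);s=cam('scene');t=cam('top')
a=w['img'][110:330,200:460];b=cv2.resize(s['img'][180:280,190:310],None,fx=3,fy=3,interpolation=2)
a=cv2.resize(a,None,fx=1.6,fy=1.36,interpolation=2)
cv2.imwrite('pics/c6.png',np.hstack([a[:299],b[:299]]))
E
```

```text
time_s: 14.3
tcp_pos: [522.8, 225.7, 146.6]
orientation: [179.9, 0.2, -170.5]
wrist_force: [-0.1, 0.2, -1.6]
width: 0.557
time_s: 14.5
tcp_pos: [522.7, 225.6, 146.4]
orientation: [179.9, 0.2, -170.5]
wrist_force: [0.1, 0.6, -2.2]
width: 0.55
```

View pics/c6.png

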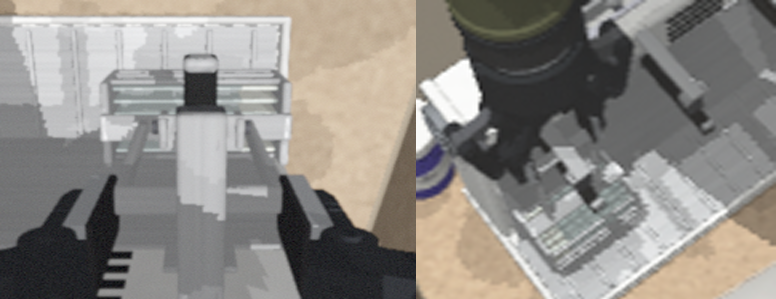

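The bar is under the arm past the flap and nothing pushed back. Next I'll lower it, release and rise.

```bash
python3 -m jog '{"travel":[[0,0,0.003],[0,0,0.006],[0,0,0.009],[0,0,0.0095],[0,0,0.0095],[0,0,0.0095],[0,0,0.0095],[0,0,0.0095],[0,0,0.0095]],"twist":[0,0,0,0,0,0,0,0,0],"fingers":[0.45,0.45,0.45,0.45,0.62,0.7,0.8,0.85,0.85]}'
python3 -m jog '{"travel":[[0,0,-0.01],[0,0,-0.03],[0,0,-0.06],[0,0,-0.09],[0.02,0,-0.13],[0.05,0,-0.16],[0.08,0,-0.19],[0.1,0,-0.2],[0.1,0,-0.2]],"twist":[0,0,0,0,0,0,0,0,0],"fingers":[0.85,0.85,0.85,0.85,0.85,1,1,1,1]}'
python3 - <<'E'
from h import *
w=cam('wrist');np.save('pics/w7.npy',w,allow_pickle=True);s=cam('scene')
a=cv2.resize(w['img'][40:300,150:490],None,fx=1.15,fy=1.15,interpolation=2);b=cv2.resize(s['img'][180:280,190:310],None,fx=3,fy=3,interpolation=2)
cv2.imwrite('pics/c7.png',np.hstack([a[:299],b[:299]]))
p=toolpose()[0]['tcp_pos'];print(p,tool(np.array([440,-190,340])-p))
E
```

```text
time_s: 15.55
tcp_pos: [522.5, 225.6, 137.0]
orientation: [179.9, 0.2, -170.5]
wrist_force: [-0.0, -0.5, -0.8]
width: 0.848
time_s: 16.45
tcp_pos: [422.5, 208.6, 340.1]
orientation: [179.8, 0.4, -170.4]
wrist_force: [-0.4, 0.3, 0.2]
width: 1.0
[423.75931491 208.6396893  337.27760596] [ 0.0502 -0.3958 -0.0041]
```

View pics/c7.png

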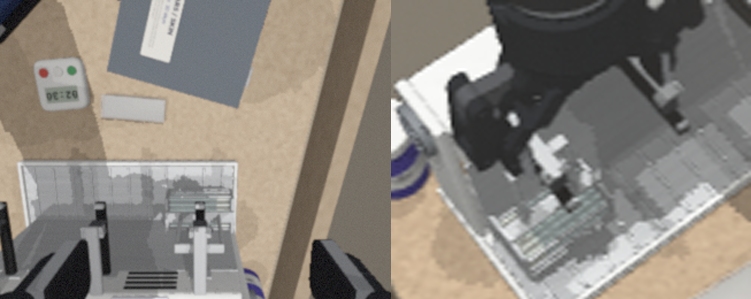

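```bash
python3 -m jog '{"travel":[[0,-0.02,0],[-0.002,-0.055,0],[-0.003,-0.09,0],[-0.004,-0.125,0],[-0.005,-0.16,0],[-0.006,-0.195,0],[-0.007,-0.23,0],[-0.008,-0.265,0],[-0.009,-0.3,0],[-0.011,-0.34,0],[-0.0125,-0.381,0],[-0.0125,-0.381,0]],"twist":[0.02,0.04,0.06,0.08,0.1,0.13,0.16,0.19,0.22,0.24,0.255,0.255],"fingers":[1,1,1,1,1,1,1,1,1,1,1,1]}'
python3 - <<'E'
from h import *
w=cam('wrist');np.save('pics/w8.npy',w,allow_pickle=True);save('w8',w,(220,100,420,250),3.3)
s,T=toolpose();print(T[:3,:3].round(3).tolist(),s['tcp_pos'])
E
```

```text
time_s: 17.75
tcp_pos: [500.2, -169.6, 333.8]
orientation: [179.8, 0.1, 174.6]
wrist_force: [0.1, 0.7, -0.9]
width: 0.998
[[-0.996, 0.092, 0.002], [0.092, 0.996, 0.004], [-0.001, 0.005, -1.0]] [ 499.72314336 -167.3908252   334.05766791]
```

View pics/w8.png

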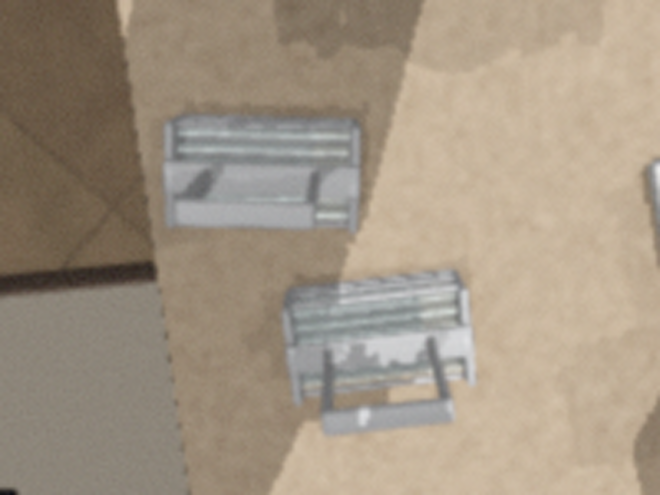

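B's bar is at (175,212)–(315,215) and A's at (322,419)–(453,410) in the crop, both unmoved so far.

Run:
```python
from bars import *
w=np.load('pics/w8.npy',allow_pickle=True).item()
bars(w,(220,100),3.3,[('A',(453,411),(322,419)),('B',(315,215),(175,212))])
print(tool(np.array([495,-203,95])-toolpose()[0]['tcp_pos']))
```

```text
A [ 575.5 -159.6  128. ] bar dir 88.2 49.0
B [ 494.9 -203.3  128. ] bar dir 83.3 49.4
[ 0.0017 -0.037   0.2389]
```

```bash
python3 -m jog '{"travel":[[0.001,-0.02,0.01],[0.002,-0.037,0.03],[0.002,-0.037,0.06],[0.002,-0.037,0.09],[0.002,-0.037,0.12],[0.002,-0.037,0.15],[0.002,-0.037,0.175],[0.002,-0.037,0.2],[0.002,-0.037,0.22],[0.002,-0.037,0.238],[0.002,-0.037,0.238],[0.002,-0.037,0.238]],"twist":[0.025,0.025,0.025,0.025,0.025,0.025,0.025,0.025,0.025,0.025,0.025,0.025],"fingers":[1,1,1,1,1,1,1,1,1,1,1,1]}'
python3 -m jog '{"travel":[[0,0,0],[0,0,0],[0,0,0],[0,0,0],[0,0,0],[0,0,0],[0,0,0],[0,0,0]],"twist":[0,0,0,0,0,0,0,0],"fingers":[0.75,0.55,0.45,0.45,0.45,0.45,0.45,0.45]}' 60
python3 - <<'E'
from h import *
s,T=toolpose();o=np.array([533.3,127.9]);th=np.radians(9.6);ex=np.array([np.cos(th),np.sin(th)]);ey=np.array([-ex[1],ex[0]])
print(s['tcp_pos'],tool(np.append(o-85*ex,150)-s['tcp_pos']),tool(np.append(o-85*ex-98*ey,150)-s['tcp_pos']))
E
```

```text
time_s: 19.0
tcp_pos: [494.5, -202.2, 95.6]
orientation: [179.7, -0.0, 173.3]
wrist_force: [-0.4, -0.2, 0.4]
width: 1.0
time_s: 19.8
tcp_pos: [495.4, -202.8, 97.0]
orientation: [179.7, 0.1, 173.3]
wrist_force: [-0.7, -0.8, 5.4]
width: 0.554
[ 495.3983523  -202.77663933   97.02762741] [ 0.0823  0.3093 -0.0518] [ 0.0548  0.2152 -0.0521]
```

```bash
python3 -m jog '{"travel":[[0,0,-0.012],[0,0,-0.03],[0,0,-0.048],[0.008,0.01,-0.054],[0.016,0.025,-0.054],[0.026,0.045,-0.054],[0.036,0.07,-0.054],[0.044,0.095,-0.054],[0.052,0.12,-0.054],[0.058,0.145,-0.054],[0.062,0.165,-0.054],[0.064,0.178,-0.054]],"twist":[0,0,0,-0.01,-0.03,-0.05,-0.07,-0.09,-0.11,-0.13,-0.14,-0.145],"fingers":[0.45,0.45,0.45,0.45,0.45,0.45,0.45,0.45,0.45,0.45,0.45,0.45]}'
python3 - <<'E'
from h import *
s,T=toolpose();o=np.array([533.3,127.9]);th=np.radians(9.6);ex=np.array([np.cos(th),np.sin(th)]);ey=np.array([-ex[1],ex[0]])
print(s['wrist_force'],s['orientation'],tool(np.append(o-85*ex,147.5)-s['tcp_pos']))
E
```

```text
time_s: 21.0
tcp_pos: [450.3, -16.6, 150.8]
orientation: [179.7, 0.0, -178.2]
wrist_force: [0.5, -0.5, -1.1]
width: 0.549
[ 0.46683958 -0.51956991 -1.08235605] [ 1.79728983e+02  3.54536239e-02 -1.78199388e+02] [-0.0033  0.1302  0.0039]
```

```bash
python3 -m jog '{"travel":[[0,0.01,0],[0,0.025,0],[-0.001,0.045,0],[-0.002,0.07,0],[-0.002,0.095,0.001],[-0.003,0.115,0.003],[-0.003,0.13,0.004],[-0.003,0.13,0.004],[-0.003,0.13,0.004],[-0.003,0.13,0.004]],"twist":[-0.01,-0.03,-0.05,-0.07,-0.1,-0.12,-0.136,-0.136,-0.136,-0.136],"fingers":[0.45,0.45,0.45,0.45,0.45,0.45,0.45,0.45,0.45,0.45]}'
python3 - <<'E'
from h import *
w=cam('wrist');np.save('pics/w9.npy',w,allow_pickle=True)
a=cv2.cvtColor(w['img'],6)
s,T=toolpose();o=np.array([533.3,127.9]);th=np.radians(9.6);ex=np.array([np.cos(th),np.sin(th)]);ey=np.array([-ex[1],ex[0]])
d=s['tcp_pos'][:2]-o;print('stand xy',d@ex,d@ey, s['tcp_pos'])
print('bar pred px',proj(w,np.append(o-85*ex,178)),'arm tip',proj(w,np.append(o-34*ex,199)))
save('w9',w,(200,180,440,340),3)
E
```

```text
time_s: 22.0
tcp_pos: [449.0, 112.9, 147.3]
orientation: [179.8, 0.0, -170.4]
wrist_force: [-0.2, 0.5, -1.9]
width: 0.553
stand xy -85.56078310634837 -0.8432277871146379 [449.07803097 112.79971618 147.38660933]
bar pred px [327.09114638 263.41287171] arm tip [327.72840534 390.04525249]
```

View pics/w9.png

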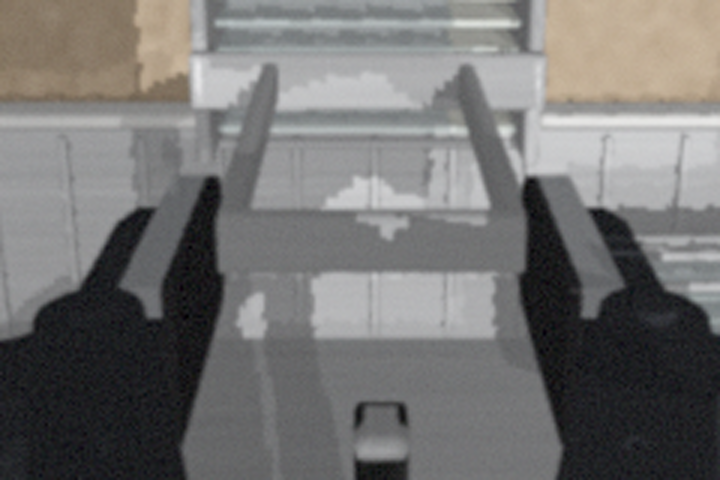

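The bar is centred near (372,241) and the peg tip near (382,420) in the crop, so they line up to about 1 mm. Pushing in.

```bash
python3 -m jog '{"travel":[[-0.006,0.001,0],[-0.014,0.001,0],[-0.022,0.001,0],[-0.03,0.001,0],[-0.038,0.001,0],[-0.046,0.001,0],[-0.054,0.001,0],[-0.062,0.001,0],[-0.07,0.001,0],[-0.078,0.001,0],[-0.085,0.001,0],[-0.09,0.001,0]],"twist":[0,0,0,0,0,0,0,0,0,0,0,0],"fingers":[0.45,0.45,0.45,0.45,0.45,0.45,0.45,0.45,0.45,0.45,0.45,0.45]}'
python3 -m jog '{"travel":[[0,0,0],[0,0,0]],"twist":[0,0],"fingers":[0.45,0.45]}'
```

```text
time_s: 23.25
tcp_pos: [538.4, 128.9, 147.5]
orientation: [179.8, 0.1, -170.5]
wrist_force: [-0.4, -0.6, -1.9]
width: 0.553
time_s: 23.45
tcp_pos: [538.3, 128.8, 147.3]
orientation: [179.8, 0.0, -170.5]
wrist_force: [0.4, -0.3, -2.1]
width: 0.559
```

```bash
python3 -m jog '{"travel":[[0,0,0.003],[0,0,0.006],[0,0,0.009],[0,0,0.0095],[0,0,0.0095],[0,0,0.0095],[0,0,0.0095],[0,0,0.0095],[0,0,0.0095]],"twist":[0,0,0,0,0,0,0,0,0],"fingers":[0.45,0.45,0.45,0.45,0.62,0.7,0.8,0.82,0.82]}'
python3 -m jog '{"travel":[[0,0,-0.01],[0,0,-0.03],[0,0,-0.06],[0,0,-0.09],[0.02,0,-0.13],[0.05,0,-0.16],[0.07,0,-0.19],[0.08,0,-0.2],[0.08,0,-0.2]],"twist":[0,0,0,0,0,0,0,0,0],"fingers":[0.82,0.82,0.82,0.82,0.82,1,1,1,1]}'
python3 - <<'E'
from h import *
w=cam('wrist');np.save('pics/w10.npy',w,allow_pickle=True)
p=toolpose()[0];print(p['orientation'],tool(np.array([520,-150,340])-p['tcp_pos']))
E
```

```text
time_s: 24.35
tcp_pos: [538.3, 128.9, 137.8]
orientation: [179.8, 0.0, -170.5]
wrist_force: [-0.5, 0.3, 0.1]
width: 0.818
time_s: 25.25
tcp_pos: [459.7, 114.8, 339.9]
orientation: [179.7, 0.3, -170.5]
wrist_force: [0.4, 0.0, 0.0]
width: 1.001
[ 1.79749631e+02  1.62690073e-01 -1.70462322e+02] [-0.0154 -0.2711 -0.003 ]
```

```bash
python3 -m jog '{"travel":[[-0.001,-0.02,0],[-0.002,-0.045,0],[-0.004,-0.07,0],[-0.005,-0.1,0],[-0.007,-0.13,0],[-0.008,-0.16,0],[-0.01,-0.19,0],[-0.012,-0.22,0],[-0.014,-0.25,0],[-0.015,-0.271,0],[-0.015,-0.271,0],[-0.015,-0.271,0]],"twist":[0.02,0.04,0.06,0.08,0.1,0.12,0.14,0.16,0.18,0.2,0.2,0.2],"fingers":[1,1,1,1,1,1,1,1,1,1,1,1]}'
python3 - <<'E'
from h import *
w=cam('wrist');np.save('pics/w11.npy',w,allow_pickle=True);sc=cam('scene')
print('A pred px',proj(w,(575.5,-159.6,128)))
u,v=proj(w,(575.5,-159.6,128)).astype(int);print(u,v)
x0,y0=u-65,v-100
f=lambda im,x,y,x1,y1,k:cv2.resize(im[y:y1,x:x1],None,fx=k,fy=k,interpolation=2)
a=f(w['img'],x0,y0,x0+130,y0+150,3) #390x450
b=f(sc['img'],190,140,340,300,2.5) #375x400
c=np.load('pics/w10.npy',allow_pickle=True).item()['img'][60:300,130:510]
b=cv2.copyMakeBorder(b,0,50,0,0,0)
cv2.imwrite('pics/c11.png',np.hstack([a,b]));cv2.imwrite('pics/c10.png',c);print('off',x0,y0)
E
```

```text
time_s: 26.5
tcp_pos: [519.4, -150.0, 334.9]
orientation: [179.7, -0.1, 178.0]
wrist_force: [-1.4, 0.3, 0.0]
width: 0.999
A pred px [316.75789916 212.44412252]
316 212
off 251 112
```

View pics/c11.png

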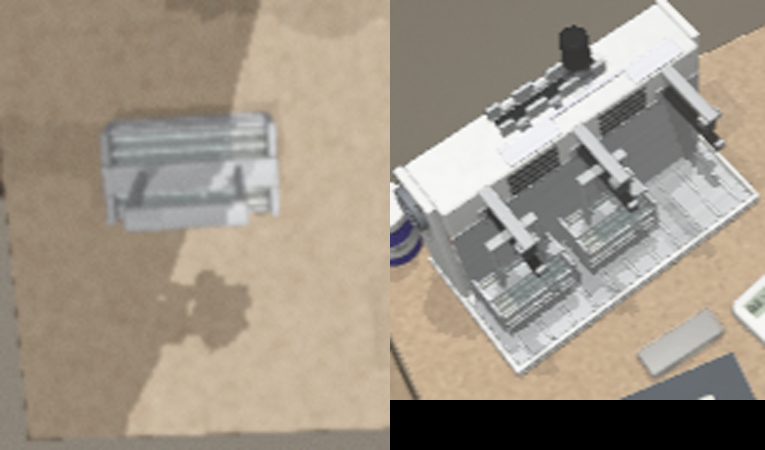

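Both carriers hang on hooks 1 and 2, and the knob is in the right notch. Carrier A was knocked about 35 mm: its bar is now at about (125,219)–(248,213) in the crop.

Run:
```python
from bars import *
w=np.load('pics/w11.npy',allow_pickle=True).item()
bars(w,(251,112),3,[('A',(248,213),(125,219))])
# cage top rail corners z=46 : left-front? use outline corners at z~46
P=[onz(w,(x/3+251,y/3+112),46) for x,y in((104,165),(277,157))];print(P,(P[0]+P[1])/2)
s,T=toolpose();print(T[:3,:3].round(3).tolist(),s['tcp_pos'])
```

```text
A [ 539.7 -162.4  128. ] bar dir 90.7 48.8
[array([ 533.04697324, -203.41758563,   46.        ]), array([ 532.22628187, -120.9250765 ,   46.        ])] [ 532.63662756 -162.17133107   46.        ]
[[-0.999, 0.033, 0.0], [0.033, 0.999, 0.006], [-0.0, 0.006, -1.0]] [ 519.41173733 -149.19701791  335.9829774 ]
```

```bash
python3 -m jog '{"travel":[[-0.015,-0.008,0.01],[-0.0205,-0.0125,0.03],[-0.0205,-0.0125,0.06],[-0.0205,-0.0125,0.09],[-0.0205,-0.0125,0.12],[-0.0205,-0.0125,0.15],[-0.0205,-0.0125,0.175],[-0.0205,-0.0125,0.2],[-0.0205,-0.0125,0.222],[-0.0205,-0.0125,0.24],[-0.0205,-0.0125,0.24],[-0.0205,-0.0125,0.24]],"twist":[-0.03,-0.045,-0.045,-0.045,-0.045,-0.045,-0.045,-0.045,-0.045,-0.045,-0.045,-0.045],"fingers":[1,1,1,1,1,1,1,1,1,1,1,1]}'
python3 - <<'E'
from h import *
w=cam('wrist');np.save('pics/w12.npy',w,allow_pickle=True)
im=w['img'];hs=cv2.cvtColor(cv2.GaussianBlur(im,(3,3),0),cv2.COLOR_BGR2HSV)
print(proj(w,(539.7,-162.4,128)))
u,v=proj(w,(539.7,-162.4,128)).astype(int)
for y in range(v-24,v+25,4): print(y,cv2.cvtColor(im,6)[y,u-90:u+91:6].tolist())
E
```

```text
time_s: 27.8
tcp_pos: [539.5, -160.2, 96.1]
orientation: [179.7, 0.0, -179.2]
wrist_force: [-0.4, 0.3, -0.3]
width: 0.997
[320.80655119 263.42050833]
239 [131, 133, 134, 135, 130, 133, 138, 106, 103, 135, 136, 135, 141, 137, 136, 134, 133, 132, 139, 138, 133, 127, 104, 122, 129, 178, 179, 178, 181, 182, 183]
243 [137, 133, 136, 132, 130, 136, 134, 104, 101, 130, 133, 135, 137, 137, 137, 135, 136, 131, 135, 137, 133, 136, 101, 108, 130, 179, 178, 175, 183, 186, 182]
247 [130, 132, 136, 133, 136, 137, 130, 108, 101, 133, 132, 132, 135, 136, 135, 133, 137, 135, 137, 134, 129, 138, 102, 107, 134, 178, 179, 176, 185, 181, 180]
251 [137, 137, 136, 139, 135, 136, 115, 104, 103, 122, 118, 119, 117, 115, 111, 110, 111, 113, 112, 112, 109, 109, 102, 104, 136, 182, 178, 177, 182, 181, 179]
255 [134, 134, 139, 140, 132, 133, 115, 119, 121, 118, 120, 121, 121, 120, 117, 122, 119, 117, 119, 116, 121, 118, 117, 120, 178, 183, 180, 175, 178, 176, 181]
259 [135, 135, 136, 135, 140, 136, 116, 117, 123, 119, 121, 119, 120, 118, 117, 118, 117, 118, 123, 118, 118, 115, 118, 117, 173, 179, 183, 180, 180, 
[... 429 characters left out ...]
 130, 128, 125, 125, 133, 176, 180, 183, 180, 180, 178, 179]
275 [133, 129, 139, 135, 136, 136, 130, 135, 133, 131, 137, 133, 137, 137, 135, 179, 177, 179, 184, 184, 184, 180, 181, 183, 174, 179, 181, 180, 179, 174, 178]
279 [133, 137, 135, 130, 133, 134, 131, 130, 134, 131, 137, 133, 136, 137, 172, 179, 178, 182, 186, 183, 182, 181, 182, 183, 181, 182, 183, 178, 178, 180, 178]
283 [131, 134, 135, 137, 133, 132, 131, 125, 134, 130, 135, 130, 136, 130, 181, 180, 182, 179, 184, 181, 184, 180, 179, 184, 182, 184, 183, 182, 180, 176, 181]
287 [126, 136, 134, 133, 135, 136, 140, 132, 137, 130, 138, 131, 132, 129, 178, 181, 181, 186, 184, 180, 181, 177, 179, 186, 185, 182, 181, 181, 181, 179, 183]
```

The bar is where predicted, centred near (318,262). Gripping.

```bash
python3 -m jog '{"travel":[[0,0,0],[0,0,0],[0,0,0],[0,0,0],[0,0,0],[0,0,0],[0,0,0],[0,0,0]],"twist":[0,0,0,0,0,0,0,0],"fingers":[0.75,0.55,0.45,0.45,0.45,0.45,0.45,0.45]}' 60
python3 - <<'E'
from h import *
s,T=toolpose();o=np.array([533.3,127.9]);th=np.radians(9.6);ex=np.array([np.cos(th),np.sin(th)]);ey=np.array([-ex[1],ex[0]])
print(s['tcp_pos'],s['orientation'],tool(np.append(o-85*ex-98*ey,150)-s['tcp_pos']))
E
```

```text
time_s: 28.65
tcp_pos: [541.3, -161.2, 98.4]
orientation: [179.8, 0.2, -179.3]
wrist_force: [-1.5, -1.8, 6.8]
width: 0.551
[ 541.3005186  -161.15077962   98.3818017 ] [ 179.75197908    0.23008137 -179.25540108] [ 0.0729  0.1794 -0.0511]
```

```bash
python3 -m jog '{"travel":[[0,0,-0.012],[0,0,-0.03],[0,0,-0.048],[0.015,0.005,-0.053],[0.035,0.015,-0.053],[0.055,0.03,-0.053],[0.068,0.05,-0.053],[0.072,0.075,-0.053],[0.073,0.1,-0.053],[0.073,0.125,-0.053],[0.073,0.145,-0.053],[0.073,0.155,-0.053]],"twist":[0,0,0,-0.01,-0.03,-0.05,-0.07,-0.09,-0.11,-0.13,-0.145,-0.155],"fingers":[0.45,0.45,0.45,0.45,0.45,0.45,0.45,0.45,0.45,0.45,0.45,0.45]}'
python3 - <<'E'
from h import *
s,T=toolpose();o=np.array([533.3,127.9]);th=np.radians(9.6);ex=np.array([np.cos(th),np.sin(th)]);ey=np.array([-ex[1],ex[0]])
print(s['orientation'],tool(np.append(o-85*ex-98*ey,148.5)-s['tcp_pos']))
E
```

```text
time_s: 29.85
tcp_pos: [466.1, -6.0, 152.6]
orientation: [179.8, 0.3, -170.3]
wrist_force: [-1.2, -0.9, -2.5]
width: 0.549
[ 179.77700177    0.30758655 -170.25965005] [-0.0036  0.0228  0.0042]
```

```bash
python3 -m jog '{"travel":[[-0.002,0.01,0.002],[-0.003,0.018,0.004],[-0.0035,0.023,0.004],[-0.0035,0.023,0.004],[-0.0035,0.023,0.004]],"twist":[0,0,0,0,0],"fingers":[0.45,0.45,0.45,0.45,0.45]}'
python3 - <<'E'
from h import *
w=cam('wrist');np.save('pics/w13.npy',w,allow_pickle=True);g=cv2.cvtColor(w['img'],6)
s,T=toolpose();o=np.array([533.3,127.9]);th=np.radians(9.6);ex=np.array([np.cos(th),np.sin(th)]);ey=np.array([-ex[1],ex[0]])
d=s['tcp_pos'][:2]-o;print('stand xy',d@ex,d@ey, s['tcp_pos'])
print('bar pred px',proj(w,np.append(o-85*ex-98*ey,178)))
print('bar row260',[(x,int(g[258:262,x].mean())) for x in list(range(262,284,2))+list(range(366,388,2))])
print('col320',[(y,int(g[y,310:316].mean())) for y in range(236,282,2)])
print('peg row330',[(x,int(g[325:333,x].mean())) for x in range(308,346,2)])
E
```

```text
time_s: 30.35
tcp_pos: [465.7, 16.9, 148.6]
orientation: [179.8, 0.3, -170.3]
wrist_force: [0.4, -0.3, -1.4]
width: 0.552
stand xy -85.20427421722272 -98.22743545209653 [465.67018958  16.83872789 148.64417794]
bar pred px [325.68562792 261.36633596]
bar row260 [(262, 25), (264, 23), (266, 26), (268, 20), (270, 24), (272, 68), (274, 118), (276, 116), (278, 116), (280, 115), (282, 115), (366, 112), (368, 112), (370, 113), (372, 113), (374, 85), (376, 21), (378, 22), (380, 21), (382, 25), (384, 22), (386, 44)]
col320 [(236, 150), (238, 152), (240, 153), (242, 177), (244, 198), (246, 186), (248, 115), (250, 114), (252, 116), (254, 115), (256, 115), (258, 115), (260, 115), (262, 113), (264, 114), (266, 114), (268, 176), (270, 189), (272, 183), (274, 180), (276, 176), (278, 177), (280, 179)]
peg row330 [(308, 100), (310, 101), (312, 110), (314, 117), (316, 94), (318, 101), (320, 115), (322, 114), (324, 115), (326, 116), (328, 112), (330, 110), (332, 99), (334, 94), (336, 117), (338, 116), (340, 116), (342, 117), (344, 116)]
```

```bash
python3 -m jog '{"travel":[[-0.006,0.001,0],[-0.014,0.001,0],[-0.022,0.001,0],[-0.03,0.001,0],[-0.038,0.001,0],[-0.046,0.001,0],[-0.054,0.001,0],[-0.062,0.001,0],[-0.07,0.001,0],[-0.078,0.001,0],[-0.086,0.001,0],[-0.092,0.001,0]],"twist":[0,0,0,0,0,0,0,0,0,0,0,0],"fingers":[0.45,0.45,0.45,0.45,0.45,0.45,0.45,0.45,0.45,0.45,0.45,0.45]}'
python3 -m jog '{"travel":[[0,0,0],[0,0,0]],"twist":[0,0],"fingers":[0.45,0.45]}'
```

```text
time_s: 31.6
tcp_pos: [557.1, 33.5, 149.2]
orientation: [179.8, 0.3, -170.3]
wrist_force: [0.2, -0.3, -1.3]
width: 0.553
time_s: 31.8
tcp_pos: [557.0, 33.5, 149.0]
orientation: [179.8, 0.3, -170.3]
wrist_force: [-0.8, -0.1, -1.8]
width: 0.55
```

```bash
python3 -m jog '{"travel":[[0,0,0.003],[0,0,0.006],[0,0,0.009],[0,0,0.0095],[0,0,0.0095],[0,0,0.0095],[0,0,0.0095],[0,0,0.0095],[0,0,0.0095]],"twist":[0,0,0,0,0,0,0,0,0],"fingers":[0.45,0.45,0.45,0.45,0.62,0.7,0.8,0.82,0.82]}'
python3 -m jog '{"travel":[[0,0,-0.01],[0,0,-0.03],[0,0,-0.06],[0,0,-0.09],[0.02,0.01,-0.13],[0.02,0.03,-0.16],[0.01,0.05,-0.19],[0,0.06,-0.2],[0,0.06,-0.2],[0,0.06,-0.2]],"twist":[0,0,0,0,0,0,0,0,0,0],"fingers":[0.82,0.82,0.82,0.82,0.82,1,1,1,1,1]}'
python3 - <<'E'
from h import *
w=cam('wrist');np.save('pics/w14.npy',w,allow_pickle=True);sc=cam('scene')
f=lambda im,x,y,x1,y1,k:cv2.resize(im[y:y1,x:x1],None,fx=k,fy=k,interpolation=2)
a=f(w['img'],140,60,520,330,1.05);b=f(sc['img'],190,140,340,300,2.5);h=max(len(a),len(b))
p=lambda i:cv2.copyMakeBorder(i,0,h-len(i),0,0,0)
cv2.imwrite('pics/c14.png',np.hstack([p(a),p(b)]))
o=np.array([533.3,127.9]);th=np.radians(9.6);ex=np.array([np.cos(th),np.sin(th)]);ey=np.array([-ex[1],ex[0]])
k=np.append(o+80*ex-35*ey,222);s,T=toolpose();print(k,s['tcp_pos'],tool(k-s['tcp_pos']))
g=cv2.cvtColor(w['img'],6);u,v=proj(w,k+[0,0,34.5]).astype(int);print(u,v)
m=(g<60)[v-34:v+34,u-34:u+34];q=np.argwhere(m)
print('\n'.join(''.join('#' if x else '.' for x in r) for r in m[::3,::2]))
E
```

```text
time_s: 32.7
tcp_pos: [557.1, 33.5, 139.5]
orientation: [179.8, 0.3, -170.3]
wrist_force: [0.0, -0.2, 0.5]
width: 0.82
time_s: 33.7
tcp_pos: [545.9, 91.7, 339.6]
orientation: [179.8, 0.3, -170.3]
wrist_force: [0.4, -1.1, -0.6]
width: 0.995
[618.0165891  106.73163844 222.        ] [545.26899257  91.18068105 338.79427538] [-0.074   0.0027  0.117 ]
327 276
..................................
..............#.................##
.........#..##########...#########
........###############..#########
...........#############..........
...........#############..........
...........#############..........
...........#############..........
...........#############..........
...........#############..........
...........##############.........
...........##############.........
...........#############..........
............###########...........
..............#######.............
..................................
..................................
..................................
..................................
..................................
..................................
..................................
..................................
```

View pics/c14.png

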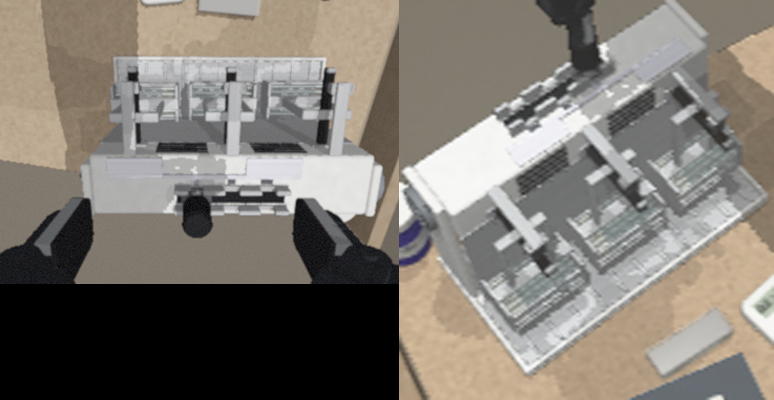

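All three carriers hang alike with their bars under the arms, and the knob is in the right notch. A quick numeric check of the bars, then the knob.

Run:
```python
from h import *
s=cam('scene');o=np.array([533.3,127.9]);th=np.radians(9.6);ex=np.array([np.cos(th),np.sin(th)]);ey=np.array([-ex[1],ex[0]])
for p in((519,231),(612,169),(704,111)):
    q=onz(s,((p[0]-399)/2.5+190,p[1]/2.5+140),170)[:2]-o;print('bar in stand',q@ex,q@ey)
st,T=toolpose();print(tool(np.array([619.8,108.2,222.5])-st['tcp_pos']))
```

```text
bar in stand 0.8185275200174169 99.36516190207112
bar in stand -1.0533466500031499 1.3658850440883619
bar in stand -5.760756591759276 -99.29493798813205
[-0.076   0.004   0.1165]
```

Run:
```python
from h import *
w=np.load('pics/w14.npy',allow_pickle=True).item();g=cv2.cvtColor(w['img'],6)
o=np.array([533.3,127.9]);th=np.radians(9.6);ex=np.array([np.cos(th),np.sin(th)]);ey=np.array([-ex[1],ex[0]])
for i,y in enumerate((98,0,-98)):
    for sgn in(-15,15):
        c=[proj(w,np.append(o+x*ex+(y+sgn)*ey,170)) for x in range(-25,26,3)]
        print(i+1,sgn,[(x,int(g[int(round(p[1])),int(round(p[0]))-2:int(round(p[0]))+3].mean())) for x,p in zip(range(-25,26,3),c)])
# arm tip / flap strip along arm centre, z=199
    c=[proj(w,np.append(o+x*ex+y*ey,199)) for x in range(-60,-10,3)]
    print('  arm',[(x,int(g[int(round(p[1])),int(round(p[0]))-2:int(round(p[0]))+3].mean())) for x,p in zip(range(-60,-10,3),c)])
```

```text
1 -15 [(-25, 142), (-22, 155), (-19, 125), (-16, 143), (-13, 170), (-10, 163), (-7, 128), (-4, 161), (-1, 192), (2, 198), (5, 196), (8, 126), (11, 113), (14, 113), (17, 112), (20, 113), (23, 112)]
1 15 [(-25, 197), (-22, 197), (-19, 195), (-16, 197), (-13, 196), (-10, 194), (-7, 196), (-4, 195), (-1, 196), (2, 195), (5, 194), (8, 194), (11, 195), (14, 194), (17, 194), (20, 195), (23, 194)]
  arm [(-60, 171), (-57, 170), (-54, 170), (-51, 174), (-48, 173), (-45, 170), (-42, 171), (-39, 170), (-36, 170), (-33, 156), (-30, 195), (-27, 199), (-24, 198), (-21, 198), (-18, 197), (-15, 196), (-12, 196)]
2 -15 [(-25, 164), (-22, 146), (-19, 154), (-16, 147), (-13, 144), (-10, 164), (-7, 161), (-4, 160), (-1, 155), (2, 206), (5, 203), (8, 187), (11, 109), (14, 110), (17, 104), (20, 98), (23, 98)]
2 15 [(-25, 160), (-22, 134), (-19, 166), (-16, 125), (-13, 177), (-10, 172), (-7, 122), (-4, 97), (-1, 140), (2, 206), (5, 203), (8, 194), (11, 112), (14, 114), (17, 113), (20, 112), (23, 112)]
  arm [(-60, 154), (-57, 156), (-54, 203), (-51, 181), (-48, 180), (-45, 173), (-42, 150), (-39, 92), (-36, 100), (-33, 155), (-30, 186), (-27, 186), (-24, 187), (-21, 186), (-18, 185), (-15, 184), (-12, 184)]
3 -15 [(-25, 119), (-22, 125), (-19, 119), (-16, 107), (-13, 113), (-10, 144), (-7, 131), (-4, 101), (-1, 94), (2, 129), (5, 148), (8, 145), (11, 114), (14, 102), (17, 100), (20, 99), (23, 99)]
3 15 [(-25, 140), (-22, 131), (-19, 151), (-16, 150), (-13, 157), (-10, 191), (-7, 192), (-4, 187), (-1, 146), (2, 185), (5, 197), (8, 194), (11, 121), (14, 112), (17, 114), (20, 116), (23, 113)]
  arm [(-60, 125), (-57, 125), (-54, 176), (-51, 166), (-48, 159), (-45, 153), (-42, 151), (-39, 143), (-36, 130), (-33, 140), (-30, 159), (-27, 159), (-24, 157), (-21, 152), (-18, 147), (-15, 148), (-12, 147)]
```

The bars sit 2–5 mm behind the seat points, well past the flaps. Now the knob.

```bash
python3 -m jog '{"travel":[[-0.03,0.002,0],[-0.06,0.003,0.005],[-0.076,0.004,0.02],[-0.076,0.004,0.045],[-0.076,0.004,0.07],[-0.076,0.004,0.09],[-0.076,0.004,0.105],[-0.076,0.004,0.1165],[-0.076,0.004,0.1165],[-0.076,0.004,0.1165],[-0.076,0.004,0.1165],[-0.076,0.004,0.1165]],"twist":[0,0,0,0,0,0,0,0,0,0,0,0],"fingers":[1,1,1,1,1,1,1,1,1,0.6,0.3,0.2]}' 40; python3 -m jog '{"travel":[[0,0,0],[0,0,0],[0,0,0],[0,0,0]],"twist":[0,0,0,0],"fingers":[0.2,0.2,0.2,0.2]}'
```

```text
time_s: 35.05
tcp_pos: [620.4, 108.3, 223.5]
orientation: [179.8, 0.3, -170.3]
wrist_force: [-0.1, 0.0, 0.2]
width: 0.517
time_s: 35.45
tcp_pos: [620.8, 108.4, 224.5]
orientation: [179.8, 0.4, -170.3]
wrist_force: [-0.8, -0.2, 6.2]
width: 0.272
```

```bash
python3 -m jog '{"travel":[[0,0,-0.006],[0,0,-0.012],[0,0,-0.018],[0,0,-0.018],[0,0.008,-0.018],[0,0.016,-0.018],[0,0.025,-0.018],[0,0.034,-0.018],[0,0.034,-0.018],[0,0.034,-0.018]],"twist":[0,0,0,0,0,0,0,0,0,0],"fingers":[0.2,0.2,0.2,0.2,0.2,0.2,0.2,0.2,0.2,0.2]}'
```

```text
time_s: 36.45
tcp_pos: [614.9, 142.6, 242.5]
orientation: [179.8, 0.4, -170.3]
wrist_force: [1.6, 1.3, -0.2]
width: 0.275
```

```bash
python3 -m jog '{"travel":[[0,0,0.006],[0,0,0.012],[0,0,0.018],[0,0,0.018],[0,0,0.018],[0,0,0.018],[0,0,0.018],[0,0,0.018]],"twist":[0,0,0,0,0,0,0,0],"fingers":[0.2,0.2,0.2,0.2,0.3,0.45,0.6,0.7]}'; python3 -m jog '{"travel":[[0,0,0],[0,0,-0.03],[0,0,-0.06],[0.02,0,-0.09],[0.05,0,-0.115],[0.07,0,-0.115],[0.07,0,-0.115],[0.07,0,-0.115]],"twist":[0,0,0,0,0,0,0,0],"fingers":[0.7,1,1,1,1,1,1,1]}'
python3 - <<'E'
from h import *
w=cam('wrist');np.save('pics/w15.npy',w,allow_pickle=True);g=cv2.cvtColor(w['img'],6)
o=np.array([533.3,127.9]);th=np.radians(9.6);ex=np.array([np.cos(th),np.sin(th)]);ey=np.array([-ex[1],ex[0]])
k=o+80*ex
for z in(256.5,268.5): print(z,proj(w,np.append(k,z)), 'bottom edge',proj(w,np.append(k+13*ex,z)),'sides',proj(w,np.append(k-13*ey,z))[0],proj(w,np.append(k+13*ey,z))[0])
u,v=proj(w,np.append(k,256.5)).astype(int)
m=(g<60)[v-30:v+34,u-34:u+34];print(u-34,v-30);print('\n'.join(''.join('#' if x else '.' for x in r) for r in m[::2,::1]))
print(toolpose()[0]['wrist_force'])
E
```

```text
time_s: 37.25
tcp_pos: [614.8, 142.5, 224.3]
orientation: [179.8, 0.3, -170.3]
wrist_force: [0.7, 1.0, 0.3]
width: 0.704
time_s: 38.05
tcp_pos: [545.4, 130.2, 339.0]
orientation: [179.8, 0.4, -170.3]
wrist_force: [0.8, 0.3, 0.2]
width: 1.0
256.5 [323.57867298 270.63569757] bottom edge [323.5630542  284.01186956] sides 308.4367154353655 338.71460911855314
268.5 [323.64792922 277.95566126] bottom edge [323.63069954 291.80672322] sides 307.8468127214485 339.44248875648105
289 240
######......................###..#....##........................####
#####################...#####################.#..###################
####################....######################...###################
#####################..########################...##################
......................#########################.....................
......................#########################.....................
.....................###########################....................
.....................###########################....................
......................#########################...................
[... 924 characters left out ...]
............................................
....................................................................
....................................................................
....................................................................
....................................................................
....................................................................
....................................................................
....................................................................
....................................................................
....................................................................
[0.51430334 1.17232215 0.17182924]
```

The knob is down in the middle notch: its bottom edge is at row 281, against about 284 if seated and 292 if still lifted. Its column is 323.5, against 323.6 predicted. Handing in.

```bash
python3 -c "
from plant import order;print(order.close_job())"
```

```text
the job is handed in; nothing more can be done
None
```

I shut the air slide first, then hung all three carriers on hooks of their own, set the slide to half open, and handed the job in at about 38 s. No verdict came back.

- **Air slide:** after the last move the knob measured within about 1 mm of the middle notch. Its height matches a fully dropped knob, with the image edge at row 281 against 284 expected if seated and 292 if still lifted.
- **Carriers:** in the wrist view all three bars sit about 2–5 mm behind the seat points, well past the flaps. One carrier had been knocked about 35 mm before I picked it up, so I measured it again first.
- **Disagreement:** a rough reading from the scene camera put the right carrier's bar at −6 mm. The wrist view gave +5 mm for the same bar, and I trusted that.
- **Not checked:** I did not measure the flap angles. I take the flaps as closed from the bar positions and the pictures.
- **Bystanders:** I did not measure the timer or the slide box at the end, but no move went near them.

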